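# Load the roller on the drop-down door of a bench feeder and shut it

## Robot

A 7-joint arm with a two-finger parallel gripper is mounted at the origin on the work surface. World frame = base frame: x ahead of the robot, y to its left, z up, the work surface at z = 0. Lengths are in mm, angles in rad, forces in N, time in s.
With the tool pointing down it reaches from about 400 to 850 mm from the base axis. Payload 4.4 kg.
Tool frame: the origin (TCP) lies at the very end of the fingers, on their centre line; the grasp point (between the pads) lies bot.tcp_to_grasp behind it (bot.tcp_to_grasp is the distance from the TCP to the grasp point, in mm); z points along the fingers, y is the line along which they close (so a half turn about z gives the same grasp; the last joint's range is limited). The gripper opens to 94 mm and grips with 3 to 60 N. Pads are 16 mm wide; open, the fingers measure 119 mm over their backs; the gripper's body (75 mm by 177 mm) begins 78 mm behind the grasp point.
Start: joints at [1.226, 0.628, 0.038, 1.517, -0.027, 0.996, -0.02], TCP at [178.911, -624.907, 175.878] pointing down, gripper open.
Joint ranges: [-3.06, 3.06], [-0.37, 2.12], [-1.25, 1.32], [0.18, 2.47], [-1.1, 4.24], [0.23, 1.98], [-2.94, 2.94]. Speed limits (rad/s): [2.57, 2.57, 3.14, 3.14, 3.14, 3.14, 3.14].

## Interface

Orientations are given as [roll, pitch, yaw] about the fixed x, y, z axes, in that order (R = Rz(yaw) Ry(pitch) Rx(roll)).
In Python, from bench import bot, optics, order gives the robot as it stands.
- The arm moves only by the tool step_arm, never from a script. Its argument "steps" is a list that holds one entry, the list of rows, each a list of 5 numbers: the closure, from -1 (fully open) to 1 (shut), then the shift along the tool's x, y, z as a fraction of full scale, then the turn about the tool's z as a fraction of full scale. In form: [[[grip, dx, dy, dz, roll], ...]]. A call has exactly 5 rows; each row is the pose to reach, as a shift and turn from the pose commanded when the call began, along the tool's axes at that moment, turning the shorter way round; what a row does not reach only later rows make up. Full scale, the value 1, is 0.3 m for a shift and 360 degrees for a turn. A row lasts 1/10 s, in which the tool goes at most 50 mm and 8.59 degrees, less where a joint would pass 70% of its speed; a pose out of reach is approached as far as the arm can. A call with a number of a shift or a turn outside -1 to 1 is refused whole. A call with a gripper value outside its range is refused whole. The fingers move at their own pace and stop on an object; "squeeze" is the grip in N (left out, the last holds). Time passes only in rows, so rows that repeat a pose let the fingers close, or fill a call up. It gives the time, the measured TCP pose, the force, the opening and the grip force at its end, in the units of the state.
- bot.get_obs(): the state, without advancing time (a new reading comes with each control period).
- optics.get_image(name): name is "side" or "top"; returns (picture, depth): 480x640x3 uint8, blue, green, red; 480x640 float32, mm along the optical axis (not along the pixel's ray), 0 where there is no reading.
- optics.camera_model(name): a dict with "camera_matrix" (3x3 intrinsics, pixels), "origin" and "rotation" of the camera in the world. Camera axes: x right, y down, z forward; pixel columns grow to the right and rows downward; lengths in mm; the calibration is good to about 2 mm. A picture is of the moment at which its call begins. camera_model takes no time and is no camera call.
- order.hand_in(): hands the job in; it is judged then, once.
The state is a dict: "time": time; "joints": joint angles; "qvel": joint speeds; "tau": joint torques, N m; "tcp_pos": TCP position; "tcp_rot": TCP orientation; "wrist_force": force on the tool from outside, world axes, zero at the start; "ft_torque": the same for the moment, N m; "opening": finger opening in mm; "grasp_force": force on a finger pad.
Only numpy, scipy, OpenCV 4.12 (cv2) and the standard library are available. Lean on these libraries where they do the work, as an engineer would, in place of code of your own. Each camera call takes 0.05 s, during which the arm holds its last target. There are 200 camera calls.

## Task

Pull the front door of the steel bench machine all the way down onto its stop, lay the long roller in the two white saddles on the inside of the door (backing the tailstock off first if it is in the way), and slide the tailstock fully up against it so that both roller ends are held in the cups. Then push the door back up until it is fully shut. Swing the door gently, and leave the short roller, the bottle, the grey bin and the wrench where they are.

Things in the scene. Friction and masses are not known exactly. Their poses are not given: they have to be found in the camera images.
- machine: Open-backed stainless bench machine fixed to the bench, 340 wide (y) x 235 deep x 215 high. Origin on the bench straight below the door hinge, mid front; x points into the machine (away from its front), y to its left, z up. A roof sheet at height 209 to 215 covers the first 93 mm behind the door; the side plates end at height 215.
- door (a joint): Bottom hinge of the front door, rad: 0 = shut (upright), 1.15 = all the way down on its stop (24 deg above level, leaning out over the bench towards the robot). Friction and damping: it stays put near shut, and beyond about 0.6 it slowly sinks to the stop by itself.
- door_hinge (a point): Point on the hinge line at the middle of the door, 50 mm above the bench. Turns with the door: z runs up the door, y along the hinge to the machine's left, x is the door's inward normal. The door is a steel sheet 330 wide, 6 thick (x -3 to 3), 165 high.
- door_bar (a point): Middle of the black round handle bar, 12 mm diameter, 120 mm long along y, 210 mm up the door from the hinge, in the door's plane. Its two posts leave an open window 108 wide x 39 high between the bar and the door's top edge, so it can be hooked through or pushed from either face. Axes as door_hinge.
- cradle (a point): Roller axis point, midway between the cups, once clamped: 50 mm inward (x) and 100 up the door (z) from the hinge point; axes as door_hinge. The roller lies along y in two white V saddles 12 mm wide, at y = -32 and +56, which open along +x (sides at 40 deg to x) and centre its 36 mm body on this line; saddle tips lie near x = -2, z = +-26.
- head_cup (a point): Centre of the mouth of the fixed headstock cup, on the roller axis 73 mm to -y of the cradle point: bore 26, outside 36, 12 deep, open to +y. Behind it a block 18 thick (y), 44 along z, reaching 23 mm inward (x) of the axis. Axes as door_hinge.
- tail (a joint): Tailstock slide, m: 0 = fully back (+y), up to 0.050 towards the headstock; about 0.044 with the roller clamped. Its cup (as the headstock's, facing it) has its mouth at y = +117 mm minus the slide value from the cradle point. The 170 mm roller fits between the cups below 0.020, with 20 mm to spare in all at 0. About 2.5 N of friction: push it.
- tail_top (a point): Centre of the top end of the tailstock's upright aluminium block, 50 mm inward (x) of the cradle axis. Block: 18 along y (9 either side of this point), 44 along z, reaching from the door to this end; its cup stands out 16 mm towards -y, with its upper side 32 mm below this end. Axes as door_hinge.
- roller: Long roller: white plastic body 36 diameter x 130, with steel journals 20 diameter x 20 at each end, 170 overall, 0.18 to 0.35 kg, lying on the bench. Origin at its centre, x along its axis; both ends alike.
- short_roller: Short roller, a bystander: like the long one but with a body only 70 long, 110 overall. Origin at its centre, x along its axis.
- bottle: Upright bottle, a bystander: 58 diameter, 165 high. Origin at the centre of its foot.
- bin: Small open grey plastic bin, a bystander: 75 x 75 x 55 high. Origin at the centre of its underside.
- wrench: Steel wrench lying flat in front of the machine, a bystander: 150 long along its x. Origin at its middle, underside.
Not all that is in view belongs to the job. Leave any black or yellow look-alike of the roller alone.

How it is judged:
By the outcome, as a careful person would: the job done as asked, in the order asked, and still so for the second after the job is handed in, with the robot touching nothing.
It also fails if it takes over 72 s, if anything falls off the work surface, if the arm or the gripper's body presses on something with over 40 N, if the wrist force passes 120 N, or if a joint passes its speed limit or range.

## Working session

There is one attempt and no reset: what is moved stays moved. The work goes in short steps, Python scripts to look and compute and a tool call to move; the robot and the scene stay as the last step left them, time stands still between calls to the robot, and variables do not carry over. Pictures are saved under pics/ and viewed, at most 10 in all, crops included, and the job is handed in when it is done.

Besides the shell and the picture viewer there is one more tool, called by a JSON object that holds its "op" and its "data", one argument or row to a line. step_arm: Moves the arm, as the interface text tells. Shift numbers are shares of 0.3 m and turn numbers shares of 360 degrees, none past 1 either way. Its arguments: {"type":"object","properties":{"steps":{"type":"array"},"squeeze":{"type":"number"}},"required":["steps"]}

```bash
ls; mkdir -p pics
python3 - <<'E'
from bench import bot,optics,order
import cv2,numpy as np
for n in("side","top"):
    p,d=optics.get_image(n);cv2.imwrite(f"pics/{n}0.png",p);np.save(f"pics/{n}0.npy",d)
    m=optics.camera_model(n);print(n,np.round(m["camera_matrix"],1).tolist(),np.round(m["origin"],1),np.round(m["rotation"],3).tolist())
o=bot.get_obs();print(o);print(bot.tcp_to_grasp)
E
```

```text
pics
side [[440.1, 0.0, 319.0], [0.0, 440.1, 237.6], [0.0, 0.0, 1.0]] [-119.7  908.3  852.3] [-2.131, -0.017, -2.466]
top [[577.6, 0.0, 314.1], [0.0, 577.6, 231.8], [0.0, 0.0, 1.0]] [ 318.7   48.8 1495.6] [-2.981, 0.006, -1.585]
{'time': 0.1, 'joints': array([ 1.22617696,  0.62927212,  0.03843867,  1.51822354, -0.02696752,
        0.99632797, -0.0200003 ]), 'qvel': array([-1.17004037e-03, -3.36118681e-03,  1.79989075e-03, -3.51633805e-03,
        8.89317763e-05, -9.24897284e-04,  7.95241387e-04]), 'tau': array([ 3.35430996e-03, -5.50787687e+01,  1.14782620e+00, -1.87116015e+01,
       -5.20441798e-02,  1.91466277e-02,  6.17837327e-05]), 'tcp_pos': array([ 178.73905417, -624.2739126 ,  175.04827394]), 'tcp_rot': array([-3.13987998e+00,  4.11667517e-05,  2.78842710e-01]), 'wrist_force': array([ 0.4194385 ,  0.41386501, -0.68798837]), 'ft_torque': array([ 0.00335046, -0.03528175,  0.00150886]), 'grasp_force': 0.0, 'opening': 93.88879018680002}
18.8
```

View pics/side0.png

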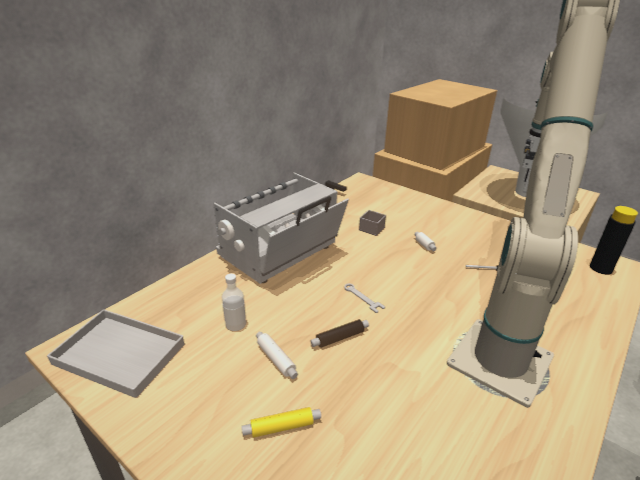

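View pics/top0.png

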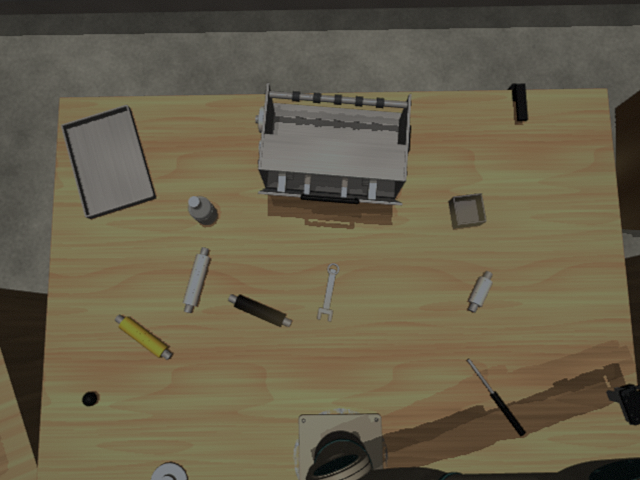

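The side view shows the machine with its door slightly ajar (bar near (315,212)) and the long white roller at (277,355). In the top view the roller is at (197,280), the bar at (330,198), and the saddles/cups at (282..372,185). The short roller, bin, bottle and wrench stand clear.

```bash
cat > h.py <<'E'
import numpy as np,cv2
from scipy.spatial.transform import Rotation as R
from bench import bot,optics,order
def cam(n):
    m=optics.camera_model(n);r=np.array(m["rotation"])
    return np.array(m["camera_matrix"]),np.array(m["origin"]),(R.from_euler("xyz",r).as_matrix() if r.shape==(3,) else r)
def ray(n,u,v):
    K,o,r=cam(n);return o,r@np.linalg.solve(K,[u,v,1.])
def onz(n,u,v,z):
    o,d=ray(n,u,v);return o+d*(z-o[2])/d[2]
def proj(n,P):
    K,o,r=cam(n);q=(np.atleast_2d(P)-o)@r@K.T;return q[:,:2]/q[:,2:]
def two(a,b):
    (o,d),(p,e)=ray("top",*a),ray("side",*b)
    s=np.linalg.lstsq(np.c_[d,-e],p-o,rcond=None)[0]
    A,B=o+d*s[0],p+e*s[1];return (A+B)/2,np.linalg.norm(A-B)
def cloud(n,d):
    K,o,r=cam(n);v,u=np.mgrid[0:480,0:640]
    return np.stack([(u-K[0,2])/K[0,0]*d,(v-K[1,2])/K[1,1]*d,d],-1)@r.T+o
E
python3 - <<'E'
from h import *
for n in("top","side"):
    p=cv2.imread(f"pics/{n}0.png");d=np.load(f"pics/{n}0.npy");C=cloud(n,d)
    t=C[...,2]; print(n,"table z",np.median(t[(abs(t)<15)&(d>0)]))
    hsv=cv2.cvtColor(p,cv2.COLOR_BGR2HSV)
    # roller
    m=((t>8)&(t<60)&(hsv[...,1]<60)&(hsv[...,2]>60)).astype(np.uint8)
    k,l,s,c=cv2.connectedComponentsWithStats(m)
    for i in range(1,k):
        if s[i,4]>60:
            Q=C[l==i];cc=np.median(Q,0)
            (x,y),(w,h),a=cv2.minAreaRect(Q[:,:2].astype(np.float32))
            print("blob",s[i].tolist(),np.round([x,y,w,h,a],1),"z95",np.percentile(Q[:,2],95).round(1))
    bar=(hsv[...,2]<45)&(t>150)&(t<330)&(C[...,0]>450)&(C[...,0]<900)&(abs(C[...,1])<250)
    Q=C[bar];print("bar",len(Q),np.round(np.percentile(Q,[2,50,98],axis=0),1).tolist())
    rf=(t>203)&(t<225)&(C[...,0]>500)&(C[...,0]<1000)&(abs(C[...,1])<300)
    Q=C[rf];r=cv2.minAreaRect(Q[:,:2].astype(np.float32));print("roof",len(Q),np.round(cv2.boxPoints(r),1).tolist(),np.median(Q[:,2]))
E
python3 -c "
import cv2
a=cv2.imread('pics/side0.png')[160:300,190:370];b=cv2.imread('pics/top0.png')[80:215,245:425]
a=cv2.resize(a,None,fx=4,fy=4,interpolation=2);b=cv2.resize(b,(720,540),interpolation=2)
cv2.imwrite('pics/c_side.png',a);cv2.imwrite('pics/c_top.png',b)"
```

```text
top table z -0.6144623261202469
blob [273, 103, 129, 41, 3884] [843.3  -8.3 336.6  90.8  84.6] z95 49.0
blob [61, 105, 92, 112, 527] [757.3 600.6 269.2 191.4  17. ] z95 34.1
blob [315, 183, 27, 10, 129] [670.8  16.2  67.2  24.   86. ] z95 49.0
blob [349, 189, 17, 6, 71] [659.  -58.   41.7  12.4  85.3] z95 47.4
blob [376, 190, 18, 7, 84] [ 651.9 -128.6   44.1   13.2   82.7] z95 48.1
blob [453, 193, 33, 32, 183] [ 606.7 -341.    74.9   75.9    5.4] z95 58.0
blob [183, 247, 27, 66, 799] [439.5 357.2  37.1 169.2  75.4] z95 38.3
blob [469, 271, 24, 41, 497] [ 399.4 -365.8   34.9  108.8   62.7] z95 38.0
blob [468, 359, 26, 34, 96] [ 189.2 -355.2   98.     7.5   34.2] z95 17.5
blob [299, 414, 83, 66, 2038] [ 25.5  -2.  201.9 153.3  89.4] z95 17.1
blob [151, 463, 36, 17, 448] [-26.2 416.7  86.1  38.7  89.9] z95 34.2
bar 883 [[585.1, -169.3, 152.4], [679.6, 28.3, 198.2], [862.2, 174.0, 259.9]]
roof 5953 [[585.5, -154.1999969482422], [849.7000122070312, -180.5], [883.9000244140625, 162.5], [619.5999755859375, 188.89999389648438]] 213.70271149316113
side table z 0.4764724167330314
blob [0, 87, 
[... 1102 characters left out ...]
.6] z95 29.1Traceback (most recent call last):
  File "<stdin>", line 15, in <module>
    return _quantile_unchecked(
        a, q, axis, out, overwrite_input, method, keepdims, weights)
    return _ureduce(a,
                    func=_quantile_ureduce_func,
    ...<5 lines>...
                    overwrite_input=overwrite_input,
                    method=method)
    r = func(a, **kwargs)
    result = _quantile(arr,
                       quantiles=q,
    ...<2 lines>...
                       out=out,
                       weights=wgt)
    slices_having_nans = np.isnan(arr[-1, ...])
                                  ~~~^^^^^^^^^
IndexError: index -1 is out of bounds for axis 0 with size 0
```

View pics/c_top.png

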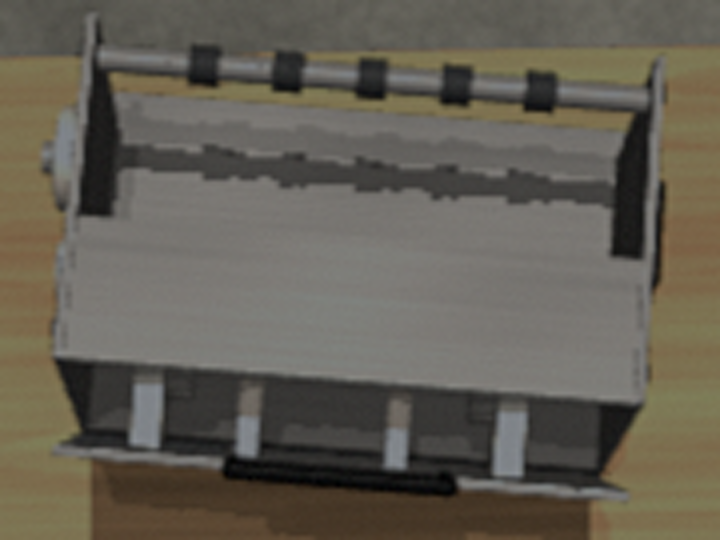

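View pics/c_side.png

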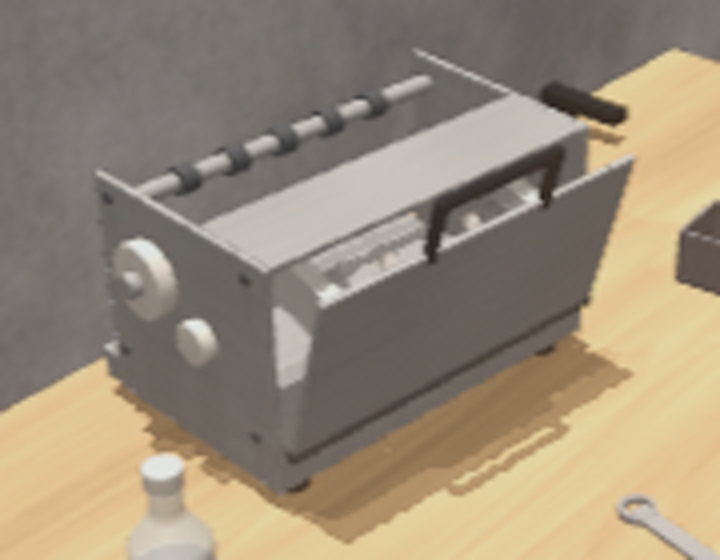

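The crops show: door ajar. Roof front corners at top px ≈(259.3,169.3) and (405.8,180.5). Bar ends at top px ≈(301,197)–(359,201). Saddles are the inner white strips at x≈307 and 344. The outer strips are the cup blocks (282, 372).

Run:
```python
from h import *
for n in("top","side"):
    for uv in ([(259.3,169.3),(405.8,180.5),(267.8,84),(410,95)] if n=="top" else []): print(np.round(onz(n,*uv,215),1))
p=cv2.imread("pics/side0.png");C=cloud("side",np.load("pics/side0.npy"))
# door outer face polygon from crop px
poly=np.array([(325,315),(620,185),(575,300),(300,445)])/4+[190,160]
m=np.zeros((480,640),np.uint8);cv2.fillPoly(m,[poly.astype(np.int32)],1);Q=C[m>0]
c=Q.mean(0)
for _ in range(4):
    w=np.linalg.svd(Q-c)[2][2] if _==0 else w
    r=(Q-c)@w; k=abs(r)<3; c=Q[k].mean(0); w=np.linalg.svd(Q[k]-c)[2][2]
w*=-np.sign(w[0]) # outward (-x)
print("n",w,k.mean(),"ang",np.arcsin(-w[2])if 0 else np.arctan2(-w[2],np.hypot(w[0],w[1])),"yaw",np.arctan2(-w[1],-w[0]),"c",c)
u=np.array([-w[1],w[0],0]);yd=np.array([-np.sin(0),1,0]);
# hinge line: point of mid plane(3mm inside outer face) at z=50
h=np.array([-w[0],-w[1],0]);h/=np.linalg.norm(h)
c2=c-3*w; up=np.cross(w,np.cross([0,0,1],w));up/=np.linalg.norm(up)
q=c2+up*(50-c2[2])/up[2];print("hinge-line pt",q,"up",up)
# bar
for n in("top","side"):
    g=cv2.imread(f"pics/{n}0.png").max(2);C=cloud(n,np.load(f"pics/{n}0.npy"))
    rel=(C-q)@np.stack([-w,np.cross(up,-w),up]).T
    b=(g<50)&(abs(rel[...,0])<15)&(rel[...,2]>198)&(rel[...,2]<222)
    print(n,b.sum(),np.round(np.percentile(rel[b],[2,50,98],axis=0),1).tolist(),"top edge",
     np.round(np.percentile(rel[(abs(rel[...,0])<6)&(rel[...,2]>100)&(rel[...,2]<170)],[1,99],axis=0),1).tolist())
    v,uu=np.where(b);print("px",np.round(cv2.minAreaRect(np.c_[uu,v].astype(np.float32))[0],1), uu.min(),uu.max(),v.min(),v.max())
```

```text
[673.2 176.8 215. ]
[ 641.7 -156.9  215. ]
[879.1 157.1 215. ]
[ 846.5 -174.8  215. ]
n [-0.95641934  0.09487981 -0.27615189] 0.9684684684684685 ang 0.2797879936912268 yaw -0.09887962605235653 c [627.10068555  35.40383591 131.19954013]
hinge-line pt [653.42349756  32.79253015  50.        ] up [-0.274803    0.02726132  0.96111401]
top 314 [[-5.5, -80.9, 208.1], [0.3, -19.2, 213.9], [5.8, 40.4, 219.7]] top edge [[-3.1, -182.5, 104.2], [5.9, 141.3, 169.0]]
px [330.  198.8] 301 359 194 203Traceback (most recent call last):
  File "<stdin>", line 24, in <module>
    return _quantile_unchecked(
        a, q, axis, out, overwrite_input, method, keepdims, weights)
    return _ureduce(a,
                    func=_quantile_ureduce_func,
    ...<5 lines>...
                    overwrite_input=overwrite_input,
                    method=method)
    r = func(a, **kwargs)
    result = _quantile(arr,
                       quantiles=q,
    ...<2 lines>...
                       out=out,
                       weights=wgt)
    slices_having_nans = np.isnan(arr[-1, ...])
                                  ~~~^^^^^^^^^
IndexError: index -1 is out of bounds for axis 0 with size 0
```

```bash
cat >> h.py <<'E'
YAW=-0.098;H=np.array([651.3,12.,50.])
A=np.array([[np.cos(YAW),-np.sin(YAW),0],[np.sin(YAW),np.cos(YAW),0],[0,0,1]])
def M(x,y,z): return A@np.array([x,y,z-50.])+H     # machine -> world (z above bench)
def inv(P): return (np.asarray(P)-H)@A+[0,0,50]
def go(P,yaw):
    o=bot.get_obs();r=o["tcp_rot"];T=R.from_euler("xyz",r).as_matrix()
    d=T.T@(np.array(P)-o["tcp_pos"]);t=-(yaw-r[2]);t=(t+np.pi)%(2*np.pi)-np.pi
    print("shift mm",np.round(d,1),"frac",np.round(d/300,4),"turn frac",round(t/2/np.pi,4),"|d|",np.linalg.norm(d).round())
def door(x,y,z,th): # door frame -> machine
    return M(-z*np.sin(th)+x*np.cos(th),y,50+z*np.cos(th)+x*np.sin(th))
E
python3 - <<'E'
from h import *
print("bar ray",onz("top",330,198.5,252),"pred",door(0,0,210,.28))
for n in("top","side"):
    C=cloud(n,np.load(f"pics/{n}0.npy"));hsv=cv2.cvtColor(cv2.imread(f"pics/{n}0.png"),cv2.COLOR_BGR2HSV)
    m=(C[...,2]>6)&(abs(C[...,0]-440)<110)&(abs(C[...,1]-358)<110)&(hsv[...,1]<70)
    Q=C[m];v,u=np.where(m);r=cv2.minAreaRect(np.c_[u,v].astype(np.float32))
    b=cv2.boxPoints(r);e=[(b[i]+b[(i+1)%4])/2 for i in range(4)]
    i=0 if np.linalg.norm(e[0]-e[2])>np.linalg.norm(e[1]-e[3]) else 1
    P=[onz(n,*e[i],18),onz(n,*e[i+2],18)];d=P[0]-P[1]
    print(n,"px",r[0],"ends",np.round(P,1).tolist(),"len",np.linalg.norm(d),"ang",np.arctan2(d[1],d[0]),"mid",np.round((P[0]+P[1])/2,1),"ztop",np.percentile(Q[:,2],97))
    g=r[0]
    if n=="top":gt=g
print("two-view centre",two(gt,g))
print("pre-bar");go([*door(0,0,210,.28)[:2],340],np.pi/2+YAW)
E
```

```text
bar ray [594.23881604  17.32820325 252.        ] pred [593.5437734   17.67829999 251.82164205]
top px (208.28338623046875, 278.2204895019531) ends [[523.8, 336.6, 18.0], [362.0, 317.3, 18.0]] len 162.96406142010457 ang 0.11870686718483192 mid [442.9 327.   18. ] ztop 38.9102128142393
side px (286.25482177734375, 355.5794677734375) ends [[486.3, 390.0, 18.0], [348.3, 304.4, 18.0]] len 162.37598545813734 ang 0.5546100429858665 mid [417.3 347.2  18. ] ztop 37.40932885386907
two-view centre (array([440.30504082, 329.46317155, -11.12579281]), np.float64(10.215895591874892))
pre-bar
shift mm [ 575.5 -503.3 -164.1] frac [ 1.9182 -1.6776 -0.547 ] turn frac -0.19 |d| 782.0
```

{"op": "step_arm", "data": {
  "steps": [
    [[-1,0.12,-0.1,-0.08,0],[-1,0.24,-0.2,-0.16,0],[-1,0.36,-0.31,-0.22,0],[-1,0.48,-0.42,-0.26,0],[-1,0.6,-0.53,-0.27,0]]
  ]
}}

```text
time: 0.6
tcp_pos: [305.9, -426.9, 257.5]
tcp_rot: [3.14, -0.001, 0.278]
wrist_force: [1.1, 0.8, -0.2]
opening: 93.8
grasp_force: 0.0
```

{"op": "step_arm", "data": {
  "steps": [
    [[-1,0.12,-0.1,-0.05,0],[-1,0.25,-0.21,-0.1,0],[-1,0.37,-0.32,-0.15,0],[-1,0.49,-0.43,-0.2,0],[-1,0.61,-0.53,-0.23,0]]
  ]
}}

```text
time: 1.1
tcp_pos: [436.0, -225.6, 325.7]
tcp_rot: [3.141, -0.001, 0.278]
wrist_force: [1.3, -0.7, 0.2]
opening: 94.1
grasp_force: 0.0
```

Run:
```python
from h import *
go([*door(0,0,210,.28)[:2],320],np.pi/2+YAW)
for n in("top","side"):
    C=cloud(n,np.load(f"pics/{n}0.npy"));hsv=cv2.cvtColor(cv2.imread(f"pics/{n}0.png"),cv2.COLOR_BGR2HSV)
    m=((C[...,2]>6)&(abs(C[...,0]-440)<110)&(abs(C[...,1]-358)<70)&(hsv[...,1]<70)&(hsv[...,2]>60)).astype(np.uint8)
    k,l,s,c=cv2.connectedComponentsWithStats(m);i=1+s[1:,4].argmax();v,u=np.where(l==i);r=cv2.minAreaRect(np.c_[u,v].astype(np.float32))
    Q=C[l==i];b=cv2.boxPoints(r);e=[(b[j]+b[(j+1)%4])/2 for j in range(4)]
    j=0 if np.linalg.norm(e[0]-e[2])>np.linalg.norm(e[1]-e[3]) else 1
    P=[onz(n,*e[j],18),onz(n,*e[j+2],18)];d=P[0]-P[1]
    print(n,s[i],r[0],"len",np.linalg.norm(d),"ang",np.arctan2(d[1],d[0]),"mid",np.round((P[0]+P[1])/2,1),"ztop",np.percentile(Q[:,2],97))
    if n=="top":gt=r[0]
print(two(gt,r[0]))
```

```text
shift mm [ 218.3 -190.6    5.6] frac [ 0.7278 -0.6354  0.0187] turn frac -0.1901 |d| 290.0
top [183 247  27  66 805] (196.1847381591797, 279.4117126464844) len 170.57097084960154 ang -0.2569877471371786 mid [440.3 357.7  18. ] ztop 39.05177322147659
side [256 331  42  48 760] (276.439697265625, 354.6058349609375) len 179.1109692342437 ang -0.2399465010766166 mid [442.5 359.   18. ] ztop 37.489630007280454
(array([439.73516431, 358.38324258,  15.24891276]), np.float64(0.1393527034437468))
```

{"op": "step_arm", "data": {
  "steps": [
    [[0.15,0.12,-0.105,0.0,-0.023],[0.15,0.24,-0.21,0.0,-0.046],[0.15,0.37,-0.32,0.0,-0.07],[0.15,0.49,-0.425,0.01,-0.093],[0.15,0.61,-0.53,0.02,-0.117]]
  ]
}}

```text
time: 1.6
tcp_pos: [568.2, -22.2, 318.5]
tcp_rot: [-3.142, 0.0, 1.019]
wrist_force: [0.4, 0.0, 0.4]
opening: 57.6
grasp_force: 0.0
```

Run:
```python
from h import *
go([*door(0,0,210,.28)[:2],310],np.pi/2+YAW)
```

```text
shift mm [47.2  0.7  8.5] frac [0.1573 0.0023 0.0284] turn frac -0.0722 |d| 48.0
```

{"op": "step_arm", "data": {
  "steps": [
    [[0.15,0.05,0.0,0.01,-0.02],[0.15,0.1,0.0,0.02,-0.04],[0.15,0.157,0.0,0.028,-0.06],[0.15,0.157,0.0023,0.028,-0.072],[0.15,0.157,0.0023,0.028,-0.072]]
  ]
}}

```text
time: 2.1
tcp_pos: [592.8, 16.0, 309.5]
tcp_rot: [-3.14, -0.0, 1.467]
wrist_force: [-0.4, -0.3, -0.1]
opening: 40.1
grasp_force: 0.0
```

Run:
```python
from h import *
go([*door(0,0,210,.28)[:2],238],np.pi/2+YAW)
# arc of bar relative to now in tool axes (y'= tool x, x'=tool y, z down)
for th in np.r_[.28,.36:1.17:.08]:
    print(round(th,2),np.round([(-210*np.sin(th)+210*np.sin(.28))/300,(-210*np.cos(th)+210*np.cos(.28))/-300],4))
```

```text
shift mm [ 1.8  0.6 71.5] frac [0.0059 0.0021 0.2385] turn frac -0.001 |d| 72.0
0.28 [ 0. -0.]
0.36 [-0.0531 -0.0176]
0.44 [-0.1047 -0.0394]
0.52 [-0.1544 -0.0653]
0.6 [-0.2018 -0.095 ]
0.68 [-0.2467 -0.1284]
0.76 [-0.2888 -0.1654]
0.84 [-0.3278 -0.2055]
0.92 [-0.3635 -0.2487]
1.0 [-0.3956 -0.2945]
1.08 [-0.4239 -0.3428]
1.16 [-0.4483 -0.3932]
```

{"op": "step_arm", "data": {
  "steps": [
    [[0.15,0.006,0.002,0.08,0],[0.15,0.006,0.002,0.16,0],[0.15,0.006,0.002,0.22,0],[0.15,0.006,0.002,0.238,0],[0.15,0.006,0.002,0.238,0]]
  ]
}}

```text
time: 2.6
tcp_pos: [593.3, 16.8, 238.4]
tcp_rot: [-3.14, 0.0, 1.464]
wrist_force: [0.5, 0.7, 0.7]
opening: 39.8
grasp_force: 0.0
```

{"op": "step_arm", "data": {
  "squeeze": 6,
  "steps": [
    [[1,0,0,0,0],[1,0,0,0,0],[1,0,0,0,0],[1,0,0,0,0],[1,0,0,0,0]]
  ]
}}

```text
time: 3.1
tcp_pos: [594.0, 17.3, 239.2]
tcp_rot: [3.141, -0.0, 1.465]
wrist_force: [0.7, -0.6, -0.1]
opening: 3.2
grasp_force: 0.0
```

Run:
```python
from h import *
ps=[]
for n in("side","top"):
    p,d=optics.get_image(n);cv2.imwrite(f"pics/{n}1.png",p);np.save(f"pics/{n}1.npy",d)
    c=p[130:280,210:400] if n=="side" else p[100:250,235:425]
    ps.append(cv2.resize(c,(400,320),interpolation=2))
cv2.imwrite("pics/v1.png",np.hstack(ps))
```

```text
(no output)
```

View pics/v1.png

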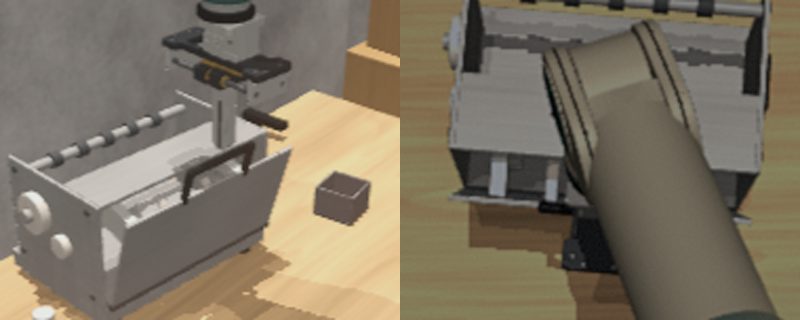

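The side view shows the fingers closed just behind/above the bar (crop (225,150)), not around it. I'll recheck the bar's position by projecting it.

Run:
```python
from h import *
for k in(0,1):
    C=cloud("side",np.load(f"pics/side{k}.npy"));p=cv2.imread(f"pics/side{k}.png")
    poly=np.array([(325,315),(620,185),(575,300),(300,445)])/4+[190,160]
    m=np.zeros((480,640),np.uint8);cv2.fillPoly(m,[poly.astype(np.int32)],1);Q=C[m>0]
    c=np.median(Q,0);
    for i in range(5):
        w=np.linalg.svd(Q-c,full_matrices=False)[2][2];r=(Q-c)@w;s=abs(r-np.median(r))<4;Q=Q[s];c=Q.mean(0)
    w*=-np.sign(w[0]);print(k,"th",np.arctan2(-w[2],np.hypot(*w[:2])),"yaw",np.arctan2(-w[1],-w[0]))
    g=p.max(2);b=(g<60);b[:, :295]=0;b[:,332:]=0;b[:190]=0;b[222:]=0
    v,u=np.where(b);print("dark px",len(u),u.min(),u.max(),v.min(),v.max());
    rel=inv(C[b]);print("machine xyz of dark",np.round(np.percentile(rel,[5,25,50,75,95],axis=0),1).tolist())
print("pred bar ends side",proj("side",[door(0,60,210,.28),door(0,-60,210,.28)]),"top",proj("top",[door(0,60,210,.28),door(0,-60,210,.28)]))
print("tcp proj",proj("side",bot.get_obs()["tcp_pos"]),inv(bot.get_obs()["tcp_pos"]))
for P in([298,209],[329,198]):pass
```

```text
0 th 0.36369211688583325 yaw -0.08971968168472151
dark px 112 297 330 198 221
machine xyz of dark [[-65.1, -55.4, 215.7], [-63.0, -45.2, 235.0], [-60.9, 23.8, 251.5], [-54.8, 64.1, 254.3], [-48.4, 67.4, 256.8]]
1 th 0.36651733222762195 yaw -0.08954906969777521
dark px 134 297 329 198 221
machine xyz of dark [[-64.8, -56.1, 215.3], [-62.9, -35.6, 238.8], [-60.6, 12.9, 253.5], [-55.4, 58.3, 255.9], [-47.9, 68.0, 257.8]]
pred bar ends side [[300.82478295 210.90927802]
 [329.74010135 197.615027  ]] top [[302.69520703 196.63324989]
 [357.04453305 201.02816497]]
tcp proj [[315.61745634 207.85736238]] [-57.64067675  -0.31207127 239.0271124 ]
```

Run:
```python
from h import *
o=bot.get_obs();print(o["opening"],o["grasp_force"],o["wrist_force"],o["time"])
p,d=optics.get_image("side");np.save("pics/side2.npy",d)
cv2.imwrite("pics/v2.png",cv2.resize(p[160:230,275:355],None,fx=8,fy=8,interpolation=cv2.INTER_NEAREST))
C=inv(cloud("side",d).reshape(-1,3)).reshape(480,640,3)
for v in range(190,216,2): print(v,[tuple(np.round(C[v,u]).astype(int).tolist()) for u in(306,312,316,320)])
print(bot.get_obs()["opening"])
```

```text
0.5348230699451569 0.0 [-0.38820119  0.13988929  0.15276481] 3.2
190 [(82, -97, 215), (-50, 7, 297), (-65, 7, 302), (-68, -7, 299)]
192 [(70, -86, 216), (-50, 8, 291), (-68, 10, 298), (-67, -8, 292)]
194 [(61, -77, 215), (-49, 7, 284), (-65, 7, 290), (-73, -2, 289)]
196 [(47, -63, 218), (-50, 8, 278), (-66, 8, 284), (-73, -2, 283)]
198 [(40, -56, 216), (26, -68, 217), (-66, 7, 277), (10, -88, 216)]
200 [(29, -45, 217), (16, -59, 217), (8, -68, 216), (-57, -19, 258)]
202 [(24, -40, 213), (9, -52, 215), (-57, -3, 257), (-66, -10, 258)]
204 [(13, -29, 215), (-61, 19, 260), (-64, 5, 256), (-64, -12, 250)]
206 [(-56, 38, 259), (-63, 21, 255), (26, -87, 181), (17, -97, 181)]
208 [(-61, 42, 256), (114, -158, 113), (21, -83, 177), (9, -89, 179)]
210 [(-65, 46, 252), (29, -72, 171), (9, -70, 180), (7, -87, 174)]
212 [(150, -164, 81), (33, -76, 161), (13, -74, 169), (-45, -32, 208)]
214 [(8, -25, 182), (34, -77, 152), (-47, -13, 209), (-49, -28, 204)]
0.5662142916237431
```

View pics/v2.png

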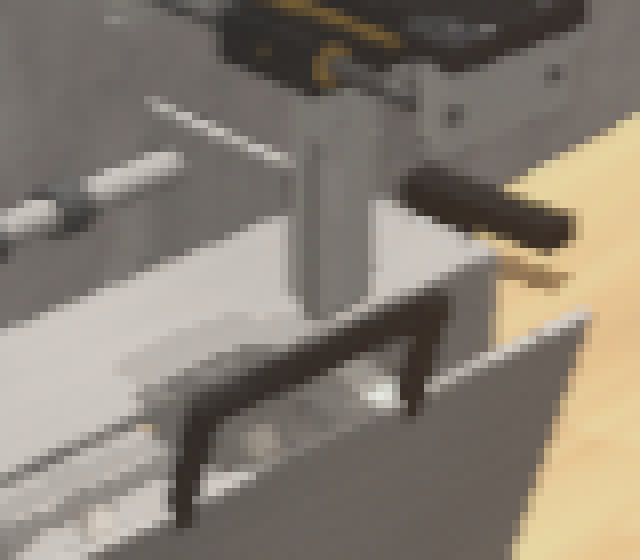

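The zoom shows the closed fingertips ending at px (315,200), visibly above the bar, at z≈272, while the reported TCP is z=239. So the true tips are about 33 mm higher than reported. I'll reopen, descend and check.

{"op": "step_arm", "data": {
  "steps": [
    [[0.15,0,0,0,0],[0.15,0,0,0,0],[0.15,0,0,0,0],[0.15,0,0,0,0],[0.15,0,0,0,0]]
  ]
}}

```text
time: 3.75
tcp_pos: [593.8, 17.3, 238.9]
tcp_rot: [-3.142, -0.0, 1.466]
wrist_force: [0.5, -0.5, -0.4]
opening: 36.6
grasp_force: 0.0
```

{"op": "step_arm", "data": {
  "steps": [
    [[0.15,0,-0.005,0.03,0],[0.15,0,-0.01,0.055,0],[0.15,0,-0.01,0.08,0],[0.15,0,-0.01,0.1,0],[0.15,0,-0.01,0.107,0]]
  ]
}}

```text
time: 4.25
tcp_pos: [590.3, 17.5, 205.7]
tcp_rot: [-3.14, 0.0, 1.466]
wrist_force: [-0.2, -0.5, -0.0]
opening: 39.9
grasp_force: 0.0
```

{"op": "step_arm", "data": {
  "steps": [
    [[1,0,0,0,0],[1,0,0,0,0],[1,0,0,0,0],[1,0,0,0,0],[1,0,0,0,0]]
  ]
}}

```text
time: 4.75
tcp_pos: [591.6, 17.6, 207.1]
tcp_rot: [3.14, -0.0, 1.465]
wrist_force: [2.3, -0.5, 0.1]
opening: 11.9
grasp_force: 6.0
```

{"op": "step_arm", "data": {
  "squeeze": 8,
  "steps": [
    [[1,0,-0.0267,0.0085,0],[1,0,-0.053,0.018,0],[1,0,-0.079,0.0284,0],[1,0,-0.1045,0.04,0],[1,0,-0.1295,0.0525,0]]
  ]
}}

```text
time: 5.25
tcp_pos: [551.3, 21.8, 190.8]
tcp_rot: [-3.141, 0.0, 1.466]
wrist_force: [1.6, -0.4, 1.3]
opening: 11.9
grasp_force: 8.0
```

{"op": "step_arm", "data": {
  "steps": [
    [[1,0,-0.0245,0.0136,0],[1,0,-0.0484,0.0281,0],[1,0,-0.0718,0.0435,0],[1,0,-0.0945,0.06,0],[1,0,-0.1165,0.0772,0]]
  ]
}}

```text
time: 5.75
tcp_pos: [516.7, 25.4, 167.4]
tcp_rot: [-3.141, 0.0, 1.465]
wrist_force: [1.6, -0.5, 0.3]
opening: 11.9
grasp_force: 8.0
```

{"op": "step_arm", "data": {
  "steps": [
    [[1,0,-0.0212,0.018,0],[1,0,-0.0418,0.037,0],[1,0,-0.0615,0.0568,0],[1,0,-0.0805,0.0773,0],[1,0,-0.0988,0.0988,0]]
  ]
}}

```text
time: 6.25
tcp_pos: [487.5, 28.5, 137.7]
tcp_rot: [-3.142, 0.0, 1.465]
wrist_force: [1.2, -0.4, -0.5]
opening: 11.8
grasp_force: 8.0
```

{"op": "step_arm", "data": {
  "steps": [
    [[1,0,-0.0173,0.022,0],[1,0,-0.0337,0.0447,0],[1,0,-0.0491,0.068,0],[1,0,-0.0636,0.0919,0],[1,0,-0.0771,0.1163,0]]
  ]
}}

```text
time: 6.75
tcp_pos: [464.8, 30.8, 102.8]
tcp_rot: [3.141, 0.0, 1.465]
wrist_force: [1.3, -1.6, -0.4]
opening: 11.3
grasp_force: 8.0
```

{"op": "step_arm", "data": {
  "steps": [
    [[1,0,-0.005,0.0095,0],[1,0,-0.01,0.019,0],[1,0,-0.0142,0.0284,0],[1,0,-0.0186,0.0379,0],[1,0,-0.0214,0.0442,0]]
  ]
}}

```text
time: 7.25
tcp_pos: [461.4, 32.3, 91.6]
tcp_rot: [3.136, -0.001, 1.466]
wrist_force: [2.7, -0.7, 12.7]
opening: 11.7
grasp_force: 8.0
```

{"op": "step_arm", "data": {
  "steps": [
    [[0.2,0,0,0,0],[0.2,0,0,0,0],[0.2,0,0,0,0],[0.2,0,0,-0.05,0],[0.2,0,0,-0.15,0]]
  ]
}}

```text
time: 7.75
tcp_pos: [456.1, 31.5, 133.9]
tcp_rot: [-3.136, 0.001, 1.466]
wrist_force: [0.7, -0.4, 0.9]
opening: 38.0
grasp_force: 0.0
```

{"op": "step_arm", "data": {
  "steps": [
    [[-1,0.1,0,-0.1,0],[-1,0.25,-0.02,-0.2,0],[-1,0.4,-0.03,-0.25,0],[-1,0.56,-0.05,-0.25,0],[-1,0.72,-0.05,-0.25,0]]
  ]
}}

```text
time: 8.25
tcp_pos: [465.6, 250.0, 210.8]
tcp_rot: [3.141, -0.0, 1.466]
wrist_force: [1.2, 0.2, -0.1]
opening: 73.7
grasp_force: 0.0
```

Run:
```python
from h import *
ps=[]
for n in("side","top"):
    p,d=optics.get_image(n);cv2.imwrite(f"pics/{n}3.png",p);np.save(f"pics/{n}3.npy",d)
    c=p[170:310,200:370] if n=="side" else p[110:270,240:430]
    ps.append(cv2.resize(c,(400,340),interpolation=2))
cv2.imwrite("pics/v3.png",np.hstack(ps))
print(bot.get_obs()["tcp_pos"]);go([440.5,358,120],-.257);go([440.5,358,120],-.257+np.pi)
```

```text
[464.75746049 256.44411563 210.3925643 ]
shift mm [ 98.3 -33.7  91. ] frac [ 0.3275 -0.1125  0.3033] turn frac 0.2757 |d| 138.0
shift mm [ 98.3 -33.7  91. ] frac [ 0.3275 -0.1125  0.3033] turn frac -0.2243 |d| 138.0
```

View pics/v3.png

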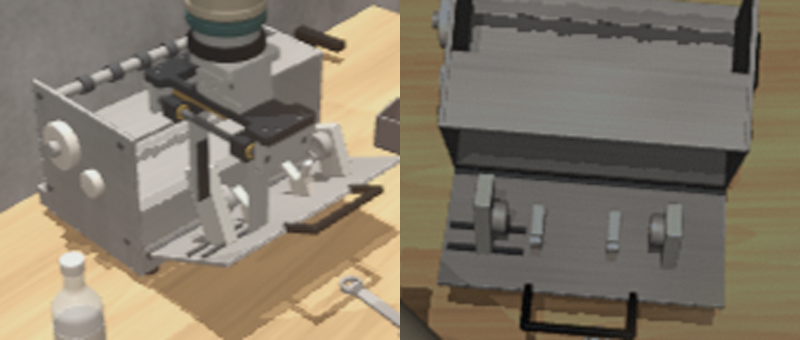

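The top view shows the door fully down, with saddles at crop (537,225) and (613,230), the headstock at (670,235) and the tailstock at (485,212). In the side view the gripper hangs in front.

Run:
```python
from h import *
C=cloud("side",np.load("pics/side3.npy"));m=(abs(C[...,1]-256)<25)&(abs(C[...,0]-465)<110)&(C[...,2]>100)
Q=C[m];print("finger minz",np.percentile(Q[:,2],[0,.5,1,2,5]),"tcp z ~210.4");lo=Q[Q[:,2]<np.percentile(Q[:,2],3)];print(lo[:10].round())
# top: tail / saddles / head by depth
C=cloud("top",np.load("pics/top3.npy"));rel=inv(C.reshape(-1,3)).reshape(C.shape)
th=1.15;x,z=rel[...,0],rel[...,2]-50
D=np.stack([x*np.cos(th)+z*np.sin(th),rel[...,1],-x*np.sin(th)+z*np.cos(th)],-1) # door frame
sel=(D[...,2]>20)&(D[...,2]<160)&(abs(D[...,1])<170)
print("door face x:",np.median(D[sel&(abs(D[...,0])<25)][:,0]), "slope",np.polyfit(D[sel&(abs(D[...,0])<25)][:,2],D[sel&(abs(D[...,0])<25)][:,0],1))
for nm,lo,hi in(("tail top",90,110),("head",62,82),("saddle/mid",38,58)):
    s=sel&(D[...,0]>lo)&(D[...,0]<hi);k,l,st,c=cv2.connectedComponentsWithStats(s.astype(np.uint8))
    for i in range(1,k):
        if st[i,4]>12:q=D[l==i];print(nm,st[i,4],np.round(np.percentile(q,[3,50,97],axis=0),1).tolist())
b=(rel[...,2]>110)&(rel[...,2]<150)&(x<-170)&(x>-215)&(abs(rel[...,1])<75)
print("bar",np.round(np.percentile(rel[b],[5,50,95],axis=0),1).tolist())
```

```text
finger minz [240.41756597 249.65690669 254.58067389 264.4314807  293.62502012] tcp z ~210.4
[[501. 239. 273.]
 [512. 253. 272.]
 [502. 242. 271.]
 [501. 239. 270.]
 [511. 254. 270.]
 [508. 254. 272.]
 [505. 253. 272.]
 [501. 254. 274.]
 [503. 249. 271.]
 [502. 246. 270.]]
door face x: 2.119065573699146 slope [0.00586972 1.88140196]
tail top 130 [[92.6, 107.1, 81.3], [98.6, 115.5, 103.2], [102.5, 124.3, 122.9]]
head 92 [[62.6, 91.2, 90.3], [67.5, 106.2, 109.5], [79.9, 122.8, 124.3]]
head 185 [[62.6, -106.4, 81.5], [70.4, -94.4, 103.1], [75.2, -74.5, 123.4]]
saddle/mid 24 [[38.7, 50.2, 76.2], [43.9, 55.6, 80.7], [48.2, 60.6, 86.8]]
saddle/mid 26 [[38.4, -37.8, 73.4], [43.6, -33.1, 81.5], [49.6, -26.9, 90.9]]
saddle/mid 71 [[40.1, 91.0, 112.8], [50.1, 107.2, 119.7], [57.7, 123.7, 124.8]]
saddle/mid 70 [[39.0, -105.3, 112.6], [50.0, -88.8, 119.1], [57.9, -73.5, 124.3]]
saddle/mid 16 [[40.8, 50.6, 119.4], [46.3, 56.3, 124.8], [51.4, 61.2, 127.8]]
saddle/mid 16 [[39.2, -36.8, 117.2], [45.0, -31.7, 123.2], [49.6, -26.9, 128.0]]
bar [[-197.6, -62.3, 131.6], [-191.2, 0.3, 138.8], [-173.9, 61.8, 143.8]]
```

```bash
cat >> h.py <<'E'
ZO=32.5
def goM(x,y,zt,yaw=np.pi/2+YAW): go(M(x,y,zt-ZO),yaw)
E
python3 - <<'E'
from h import *
goM(-52,82,240);goM(-52,82,168)
E
```

```text
shift mm [-143.5  157.2    1.9] frac [-0.4782  0.5239  0.0065] turn frac 0.0004 |d| 213.0
shift mm [-143.9  157.2   73.9] frac [-0.4796  0.5241  0.2465] turn frac 0.0004 |d| 226.0
```

{"op": "step_arm", "data": {
  "steps": [
    [[1,-0.1,0.11,0,0],[1,-0.2,0.22,0,0],[1,-0.3,0.33,0,0],[1,-0.4,0.44,0.005,0],[1,-0.479,0.524,0.0065,0]]
  ]
}}

```text
time: 8.85
tcp_pos: [608.3, 84.6, 207.3]
tcp_rot: [-3.14, 0.002, 1.463]
wrist_force: [0.1, 0.3, -0.2]
opening: 48.7
grasp_force: 0.0
```

{"op": "step_arm", "data": {
  "steps": [
    [[1,0,0,0,0],[1,0,0,0,0],[1,0,0,0.08,0],[1,0,0,0.16,0],[1,0,0,0.24,0]]
  ]
}}

```text
time: 9.35
tcp_pos: [606.2, 90.4, 135.7]
tcp_rot: [-3.141, -0.001, 1.468]
wrist_force: [0.0, -0.2, 0.1]
opening: 8.8
grasp_force: 0.0
```

Run:
```python
from h import *
o=bot.get_obs();print(inv(o["tcp_pos"])+[0,0,ZO],o["opening"],o["wrist_force"]);goM(-52,124,168)
```

```text
[-52.55069623  73.63461448 168.16876351] 8.838015945390389 [ 0.01101306 -0.23727447  0.12857114]
shift mm [50.4  0.3  0.2] frac [0.1679 0.0011 0.0007] turn frac -0.0007 |d| 50.0
```

{"op": "step_arm", "data": {
  "steps": [
    [[1,0.03,0,0,0],[1,0.06,0,0,0],[1,0.09,0,0,0],[1,0.12,0,0,0],[1,0.15,0,0,0]]
  ]
}}

```text
time: 9.85
tcp_pos: [612.7, 133.7, 137.3]
tcp_rot: [3.14, 0.001, 1.466]
wrist_force: [-1.4, -2.3, 2.1]
opening: 0.4
grasp_force: 1.3
```

{"op": "step_arm", "data": {
  "steps": [
    [[1,0.005,0,0,0],[1,0.01,0,0,0],[1,0.015,0,0,0],[1,0.02,0,0,0],[1,0.02,0,0,0]]
  ]
}}

```text
time: 10.35
tcp_pos: [613.3, 139.0, 136.2]
tcp_rot: [3.141, 0.0, 1.465]
wrist_force: [0.7, -2.3, 1.8]
opening: 0.9
grasp_force: 1.1
```

Run:
```python
from h import *
o=bot.get_obs();print(inv(o["tcp_pos"])+[0,0,ZO],o["opening"],o["wrist_force"]);goM(-52,125.5,168)
```

```text
[-50.2687189  122.71142604 168.7193839 ] 0.9316851135898491 [ 0.74050642 -2.28424838  1.78091651]
shift mm [ 2.8 -1.8  0.7] frac [ 0.0093 -0.0058  0.0024] turn frac -0.0012 |d| 3.0
```

{"op": "step_arm", "data": {
  "steps": [
    [[1,0.003,-0.005,0,0],[1,0.006,-0.005,0,0],[1,0.009,-0.005,0,0],[1,0.012,-0.005,0,0],[1,0.013,-0.005,0,0]]
  ]
}}

```text
time: 10.85
tcp_pos: [612.2, 142.4, 136.1]
tcp_rot: [3.141, 0.001, 1.465]
wrist_force: [2.8, -5.6, 0.8]
opening: 0.5
grasp_force: 2.3
```

{"op": "step_arm", "data": {
  "steps": [
    [[1,-0.02,0,0,0],[1,-0.04,0,-0.08,0],[1,0,0,-0.2,0],[-1,0.15,-0.05,-0.27,0],[-1,0.3,-0.1,-0.27,0]]
  ]
}}

```text
time: 11.35
tcp_pos: [592.9, 237.9, 220.6]
tcp_rot: [3.138, -0.005, 1.462]
wrist_force: [0.6, 1.1, 0.1]
opening: 13.1
grasp_force: 0.0
```

Run:
```python
from h import *
o=bot.get_obs();print(inv(o["tcp_pos"])+[0,0,ZO],o["tcp_pos"]);go([440.5,358,100],-.257+np.pi)
```

```text
[-80.25010958 219.10513419 253.05923467] [592.87289278 237.90576146 220.55923467]
shift mm [ 102.3 -165.   120.4] frac [ 0.341  -0.5499  0.4012] turn frac -0.2264 |d| 228.0
```

{"op": "step_arm", "data": {
  "steps": [
    [[-1,0.07,-0.13,0.0,-0.023],[-1,0.14,-0.26,0.0,-0.046],[-1,0.21,-0.39,0.05,-0.07],[-1,0.28,-0.5,0.12,-0.093],[-1,0.34,-0.55,0.22,-0.116]]
  ]
}}

```text
time: 11.85
tcp_pos: [433.8, 358.5, 152.3]
tcp_rot: [3.14, -0.003, 2.205]
wrist_force: [-0.4, 0.2, 0.8]
opening: 53.0
grasp_force: 0.0
```

Run:
```python
from h import *
go([440.5,358,60],-.257+np.pi)
```

```text
shift mm [-4.7  4.9 92.3] frac [-0.0156  0.0164  0.3075] turn frac -0.1081 |d| 92.0
```

{"op": "step_arm", "data": {
  "steps": [
    [[-1,-0.01,0.01,0.03,-0.023],[-1,-0.0156,0.0164,0.08,-0.046],[-1,-0.0156,0.0164,0.15,-0.07],[-1,-0.0156,0.0164,0.24,-0.093],[-1,-0.0156,0.0164,0.3,-0.108]]
  ]
}}

```text
time: 12.35
tcp_pos: [442.8, 354.0, 59.6]
tcp_rot: [-3.141, -0.003, 2.879]
wrist_force: [-0.1, 0.2, 0.5]
opening: 92.0
grasp_force: 0.0
```

Run:
```python
from h import *
p,d=optics.get_image("side")
C=cloud("side",d);o=bot.get_obs();t=o["tcp_pos"];m=(np.hypot(C[...,0]-t[0],C[...,1]-t[1])<75)&(C[...,2]>45)
Q=C[m];print(t,o["opening"],"minz",np.percentile(Q[:,2],[0,.2,.5,1,2,4]))
go([440.5,358,-24.5],-.257+np.pi)
```

```text
[441.72151274 352.54616642  57.25008018] 93.36811200999125 minz [ 88.86961212  95.85272654 102.32591183 111.05709352 127.8682408
 159.53191591]
shift mm [ 2.1  5.3 81.7] frac [0.0071 0.0176 0.2725] turn frac -0.0006 |d| 82.0
```

{"op": "step_arm", "data": {
  "steps": [
    [[-1,0.007,0.0176,0.09,0],[-1,0.007,0.0176,0.17,0],[-1,0.007,0.0176,0.23,0],[-1,0.007,0.0176,0.262,0],[-1,0.007,0.0176,0.27,0]]
  ]
}}

```text
time: 12.9
tcp_pos: [443.3, 359.6, -20.3]
tcp_rot: [-3.141, -0.001, 2.872]
wrist_force: [0.1, 0.4, 0.4]
opening: 94.5
grasp_force: 0.0
```

{"op": "step_arm", "data": {
  "squeeze": 25,
  "steps": [
    [[1,0,0,0,0],[1,0,0,0,0],[1,0,0,0,0],[1,0,0,0,0],[1,0,0,0,0]]
  ]
}}

```text
time: 13.4
tcp_pos: [444.5, 359.6, -19.4]
tcp_rot: [3.141, 0.0, 2.873]
wrist_force: [-0.2, 0.1, -0.2]
opening: 57.6
grasp_force: 0.0
```

{"op": "step_arm", "data": {
  "steps": [
    [[1,0,0,0,0],[1,0,0,0,0],[1,0,0,0,0],[1,0,0,0,0],[1,0,0,0,0]]
  ]
}}

```text
time: 13.9
tcp_pos: [444.3, 359.4, -19.8]
tcp_rot: [-3.141, 0.0, 2.873]
wrist_force: [-0.7, -0.3, 0.9]
opening: 35.4
grasp_force: 25.0
```

{"op": "step_arm", "data": {
  "steps": [
    [[1,0,0,-0.04,0],[1,0,0,-0.15,0],[1,0,0,-0.3,0],[1,0,0,-0.45,0.02],[1,0,0,-0.6,0.04]]
  ]
}}

```text
time: 14.4
tcp_pos: [443.4, 359.1, 162.1]
tcp_rot: [-3.141, -0.001, 2.617]
wrist_force: [0.8, -0.3, -3.8]
opening: 35.8
grasp_force: 25.0
```

Run:
```python
from h import *
print(bot.get_obs()["opening"],bot.get_obs()["tcp_pos"]);goM(-70.9,18.7,205)
```

```text
35.78155607127008 [443.44959919 359.07318448 162.06517337]
shift mm [-281.4 -208.6  -10.6] frac [-0.9381 -0.6954 -0.0355] turn frac 0.1821 |d| 350.0
```

{"op": "step_arm", "data": {
  "steps": [
    [[1,-0.08,-0.06,-0.03,0.018],[1,-0.18,-0.13,-0.06,0.036],[1,-0.29,-0.21,-0.08,0.055],[1,-0.4,-0.29,-0.1,0.073],[1,-0.5,-0.37,-0.12,0.09]]
  ]
}}

```text
time: 14.9
tcp_pos: [519.4, 186.7, 196.8]
tcp_rot: [-3.141, 0.0, 2.052]
wrist_force: [1.0, 0.1, -3.4]
opening: 35.7
grasp_force: 25.0
```

Run:
```python
from h import *
goM(-70.9,18.7,210)
```

```text
shift mm [-161.5  -13.    19.3] frac [-0.5383 -0.0432  0.0644] turn frac 0.0921 |d| 163.0
```

{"op": "step_arm", "data": {
  "steps": [
    [[1,-0.13,-0.01,0.0,0.022],[1,-0.27,-0.02,0.0,0.044],[1,-0.4,-0.03,0.02,0.066],[1,-0.5,-0.043,0.04,0.085],[1,-0.538,-0.043,0.06,0.092]]
  ]
}}

```text
time: 15.4
tcp_pos: [583.5, 35.3, 178.0]
tcp_rot: [-3.141, 0.002, 1.47]
wrist_force: [-0.5, -0.1, -3.0]
opening: 35.2
grasp_force: 25.0
```

{"op": "step_arm", "data": {
  "steps": [
    [[1,0,0,0,0],[1,0,0,0,0],[1,0,0,0,0],[1,0,0,0,0],[1,0,0,0,0]]
  ]
}}

```text
time: 15.9
tcp_pos: [583.0, 41.1, 178.5]
tcp_rot: [3.141, -0.0, 1.48]
wrist_force: [-0.5, 0.6, -4.1]
opening: 35.4
grasp_force: 25.0
```

Run:
```python
from h import *
p,d=optics.get_image("side");t,dt=optics.get_image("top")
o=bot.get_obs();print(inv(o["tcp_pos"])+[0,0,ZO],o["tcp_rot"],o["opening"])
goM(-70.9,18.7,145);goM(-70.9,18.7,133)
C=inv(cloud("side",d).reshape(-1,3)).reshape(480,640,3);hsv=cv2.cvtColor(p,cv2.COLOR_BGR2HSV)
m=(abs(C[...,0]+71)<30)&(C[...,1]>-80)&(C[...,1]<125)&(C[...,2]>185)&(C[...,2]<250)
q=C[m];print(np.round(np.percentile(q,[1,5,50,95,99],axis=0),1).tolist())
for a,b in((-70,-45),(35,60),(60,85),(85,120)):
    s=q[(q[:,1]>a)&(q[:,1]<b)]
    if len(s)>8:print(a,b,len(s),"z",np.round(np.percentile(s[:,2],[3,50,97]),1),"x",np.round(np.percentile(s[:,0],[3,97]),1),"ymax",s[:,1].max().round(1))
cv2.imwrite("pics/v4.png",cv2.resize(np.hstack([p[150:290,220:380],t[130:270,250:410]]),(800,350),interpolation=2))
```

```text
[-70.64699458  21.65215082 210.87819103] [ 3.14135347e+00 -1.79949812e-04  1.47922613e+00] 35.51184937676023
shift mm [-3.  -0.3 65.9] frac [-0.0099 -0.001   0.2196] turn frac 0.001 |d| 66.0
shift mm [-3.  -0.3 77.9] frac [-0.0099 -0.001   0.2596] turn frac 0.001 |d| 78.0
[[-100.5, -56.9, 204.4], [-96.0, -38.4, 208.7], [-81.9, 37.9, 226.4], [-52.4, 104.3, 241.2], [-44.4, 108.6, 247.4]]
-70 -45 18 z [211.8 223.1 227.1] x [-80.4 -68.3] ymax -49.0
35 60 87 z [208.4 227.8 235.1] x [-91.1 -67.9] ymax 59.7
60 85 87 z [206.4 227.8 235.9] x [-91.7 -67.8] ymax 85.0
85 120 109 z [204.8 220.6 233.6] x [-90.3 -58.4] ymax 111.0
```

View pics/v4.png

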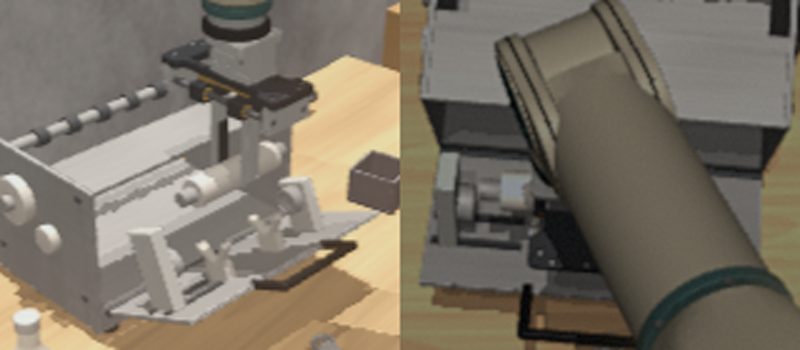

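The side view shows the roller held level above the saddles, its journal at crop (190,195). The tailstock is fully back at crop (155,270). The top view shows the tail cup clear of the roller end.

{"op": "step_arm", "data": {
  "steps": [
    [[1,-0.01,-0.001,0.06,0],[1,-0.01,-0.001,0.13,0],[1,-0.01,-0.001,0.19,0],[1,-0.01,-0.001,0.235,0],[1,-0.01,-0.001,0.253,0]]
  ]
}}

```text
time: 16.5
tcp_pos: [582.9, 37.0, 101.4]
tcp_rot: [3.141, -0.0, 1.478]
wrist_force: [1.1, -0.0, -2.2]
opening: 34.9
grasp_force: 25.0
```

{"op": "step_arm", "data": {
  "steps": [
    [[1,0,0,0.003,0],[1,0,0,0.006,0],[1,0,0,0.009,0],[1,0,0,0.012,0],[1,0,0,0.012,0]]
  ]
}}

```text
time: 17.0
tcp_pos: [583.6, 37.1, 99.4]
tcp_rot: [3.14, -0.001, 1.478]
wrist_force: [1.4, -0.5, -0.6]
opening: 35.6
grasp_force: 25.0
```

Run:
```python
from h import *
o=bot.get_obs();print(inv(o["tcp_pos"])+[0,0,ZO],o["tcp_rot"],o["opening"],o["wrist_force"],o["ft_torque"])
```

```text
[-69.86760929  18.33738591 131.85114855] [ 3.13956677e+00 -5.59686300e-04  1.47783637e+00] 35.561738588302646 [ 1.3733552  -0.48563862 -0.60529773] [ 0.0039011  -0.47692252 -0.11664153]
```

{"op": "step_arm", "data": {
  "steps": [
    [[1,0,0,0.003,0],[1,0,0,0.004,0],[0.1,0,0,0.004,0],[-0.1,0,0,0.004,0],[-0.2,0,0,0.004,0]]
  ]
}}

```text
time: 17.5
tcp_pos: [582.1, 36.8, 97.3]
tcp_rot: [-3.141, 0.0, 1.478]
wrist_force: [0.9, -0.3, -0.5]
opening: 54.5
grasp_force: 0.0
```

{"op": "step_arm", "data": {
  "steps": [
    [[-0.2,0,0,-0.02,0],[-0.2,0,0,-0.08,0],[-0.2,0,0,-0.17,0],[-0.2,0.0,0,-0.29,0],[-0.2,0,0,-0.42,0]]
  ]
}}

```text
time: 18.0
tcp_pos: [581.7, 36.8, 224.5]
tcp_rot: [-3.14, 0.0, 1.478]
wrist_force: [0.8, 0.3, -0.7]
opening: 56.3
grasp_force: 0.0
```

{"op": "step_arm", "data": {
  "steps": [
    [[1,0.15,0,-0.02,0],[1,0.3,0,-0.02,0],[1,0.45,0.02,-0.02,0],[1,0.55,0.04,-0.02,0],[1,0.6,0.06,-0.02,0]]
  ]
}}

```text
time: 18.5
tcp_pos: [616.4, 219.1, 229.8]
tcp_rot: [-3.141, -0.002, 1.483]
wrist_force: [-0.8, 0.4, 0.4]
opening: 20.2
grasp_force: 0.0
```

Run:
```python
from h import *
p,d=optics.get_image("side");t,dt=optics.get_image("top")
o=bot.get_obs();print(inv(o["tcp_pos"])+[0,0,ZO],o["opening"])
goM(-51,168,240)
cv2.imwrite("pics/v5.png",cv2.resize(np.hstack([p[150:290,220:380],t[130:270,250:410]]),(800,350),interpolation=2))
C=inv(cloud("top",dt).reshape(-1,3)).reshape(480,640,3)
m=(abs(C[...,0]+71)<30)&(C[...,2]>135)&(C[...,2]<165)&(C[...,1]>-65)&(C[...,1]<115)
q=C[m];
for a,b in((-66,-45),(-45,-20),(-20,10),(10,40),(40,70),(70,90),(90,115)):
    s=q[(q[:,1]>a)&(q[:,1]<b)]
    if len(s)>4:print(a,b,len(s),np.round(np.percentile(s,[3,50,97],axis=0),1).tolist())
```

```text
[-54.44533802 201.45770375 261.85816735] 11.922530656455102
shift mm [-33.5   3.1  21.8] frac [-0.1118  0.0105  0.0726] turn frac 0.0015 |d| 40.0
-66 -45 70 [[-85.0, -63.5, 135.6], [-71.6, -53.8, 144.4], [-60.9, -45.3, 152.5]]
-45 -20 164 [[-95.4, -43.7, 138.7], [-75.1, -31.8, 150.2], [-54.9, -21.2, 157.4]]
-20 10 188 [[-87.8, -19.2, 138.4], [-73.6, -4.9, 150.7], [-55.6, 9.3, 157.6]]
10 40 181 [[-88.1, 11.2, 137.7], [-73.9, 24.3, 150.0], [-56.5, 38.8, 156.2]]
40 70 86 [[-79.4, 40.7, 140.3], [-64.7, 50.5, 151.4], [-55.2, 67.9, 156.4]]
```

View pics/v5.png

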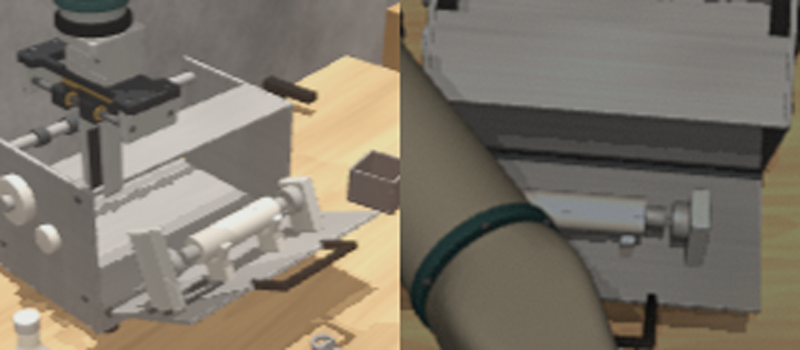

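The roller lies in both saddles (side crop (235,230)), with its right journal just short of the head cup (top crop (657,220)). Next I push the tailstock in.

{"op": "step_arm", "data": {
  "steps": [
    [[1,-0.05,0.005,0.03,0],[1,-0.1,0.01,0.1,0],[1,-0.103,0.01,0.19,0],[1,-0.103,0.01,0.28,0],[1,-0.103,0.01,0.335,0]]
  ]
}}

```text
time: 19.1
tcp_pos: [616.6, 178.8, 127.3]
tcp_rot: [-3.14, 0.002, 1.474]
wrist_force: [0.6, 0.1, 0.4]
opening: 0.5
grasp_force: 0.0
```

Run:
```python
from h import *
o=bot.get_obs();print(inv(o["tcp_pos"])+[0,0,ZO],o["opening"],o["wrist_force"]);goM(-51,115,161)
```

```text
[-50.8435272  162.6017498  159.82186221] 0.4698615630511651 [0.64250333 0.13064184 0.3880062 ]
shift mm [-47.6  -0.2  -1.1] frac [-0.1587 -0.0008 -0.0035] turn frac 0.0002 |d| 48.0
```

{"op": "step_arm", "data": {
  "steps": [
    [[1,-0.02,0,0,0],[1,-0.04,0,0,0],[1,-0.06,0,0,0],[1,-0.08,0,0,0],[1,-0.1,0,0,0]]
  ]
}}

```text
time: 19.6
tcp_pos: [614.7, 153.3, 129.9]
tcp_rot: [3.141, -0.001, 1.478]
wrist_force: [-1.6, 5.9, 0.5]
opening: 0.3
grasp_force: 3.4
```

{"op": "step_arm", "data": {
  "steps": [
    [[1,-0.01,0,0,0],[1,-0.02,0,0,0],[1,-0.03,0,0,0],[1,-0.04,0,0,0],[1,-0.05,0,0,0]]
  ]
}}

```text
time: 20.1
tcp_pos: [613.7, 142.9, 130.0]
tcp_rot: [3.14, -0.006, 1.48]
wrist_force: [0.1, 9.7, -2.1]
opening: 0.7
grasp_force: 4.4
```

Run:
```python
from h import *
o=bot.get_obs();print(inv(o["tcp_pos"])+[0,0,ZO],o["opening"],o["wrist_force"]);goM(-51,115,161)
```

```text
[-50.2234178  126.56460232 162.46283582] 0.6944598088577536 [ 0.08142931  9.71960904 -2.12741782]
shift mm [-11.6  -0.9   1.4] frac [-0.0386 -0.0029  0.0046] turn frac 0.0012 |d| 12.0
```

Run:
```python
from h import *
p,d=optics.get_image("side");t,dt=optics.get_image("top")
o=bot.get_obs();print(inv(o["tcp_pos"])+[0,0,ZO],o["wrist_force"],o["tcp_rot"])
cv2.imwrite("pics/v6.png",np.hstack([cv2.resize(p[205:265,280:355],(420,336),interpolation=2),cv2.resize(t[180:240,320:395],(380,336),interpolation=2)]))
```

```text
[-50.2186546  125.73312683 162.4731757 ] [-0.104662    7.07591042 -0.34398843] [ 3.13988876 -0.00526404  1.47952654]
```

View pics/v6.png

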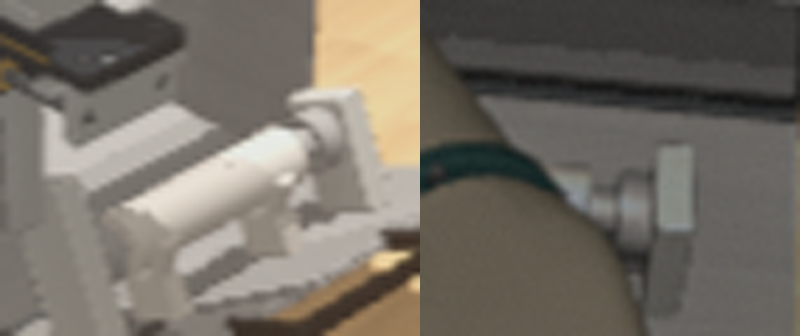

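The journal sits right at the head cup mouth and aligned (side crop (320,130)). The push is still creeping, so friction is higher than expected and I continue slowly.

{"op": "step_arm", "data": {
  "steps": [
    [[1,-0.005,0,0,0],[1,-0.01,0,0,0],[1,-0.015,0,0,0],[1,-0.02,0,0,0],[1,-0.02,0,0,0]]
  ]
}}

```text
time: 20.7
tcp_pos: [613.1, 136.8, 130.0]
tcp_rot: [3.14, -0.006, 1.48]
wrist_force: [0.1, 8.6, -0.4]
opening: 0.4
grasp_force: 4.3
```

{"op": "step_arm", "data": {
  "steps": [
    [[1,0,0,0,0],[1,0,0,0,0],[1,0,0,0,0],[1,0,0,0,0],[1,0,0,0,0]]
  ]
}}

```text
time: 21.2
tcp_pos: [613.1, 136.8, 130.0]
tcp_rot: [3.14, -0.006, 1.48]
wrist_force: [-0.4, 8.4, -1.9]
opening: 0.5
grasp_force: 4.2
```

Run:
```python
from h import *
o=bot.get_obs();print(inv(o["tcp_pos"])+[0,0,ZO],o["wrist_force"],o["tcp_rot"])
```

```text
[-50.25858802 120.47697675 162.48043913] [-0.37888761  8.36900297 -1.85905869] [ 3.13978575 -0.00588132  1.48011145]
```

{"op": "step_arm", "data": {
  "steps": [
    [[1,-0.004,0,0,0],[1,-0.008,0,0,0],[1,-0.012,0,0,0],[1,-0.016,0,0,0],[1,-0.02,0,0,0]]
  ]
}}

```text
time: 21.7
tcp_pos: [613.0, 135.5, 130.2]
tcp_rot: [3.139, -0.012, 1.482]
wrist_force: [0.7, 17.1, -5.0]
opening: 0.7
grasp_force: 8.2
```

{"op": "step_arm", "data": {
  "steps": [
    [[1,-0.003,0,0,0],[1,-0.006,0,0,0],[1,-0.009,0,0,0],[1,-0.01,0,0,0],[1,-0.01,0,0,0]]
  ]
}}

```text
time: 22.2
tcp_pos: [613.0, 135.6, 130.2]
tcp_rot: [3.138, -0.016, 1.484]
wrist_force: [1.7, 18.7, -6.4]
opening: 0.7
grasp_force: 9.7
```

Run:
```python
from h import *
o=bot.get_obs();print(inv(o["tcp_pos"])+[0,0,ZO],o["wrist_force"],o["tcp_rot"])
```

```text
[-50.19257293 119.25389325 162.73512197] [ 1.68985293 18.73800512 -6.43600583] [ 3.13775054 -0.01621644  1.48373178]
```

{"op": "step_arm", "data": {
  "steps": [
    [[1,0.02,0,0,0],[1,0.06,0,0,0],[1,0.1,0,-0.1,0],[1,0.12,-0.1,-0.25,0],[1,0.2,-0.2,-0.4,0]]
  ]
}}

```text
time: 22.7
tcp_pos: [564.1, 179.7, 239.8]
tcp_rot: [3.141, 0.004, 1.473]
wrist_force: [1.3, 0.4, 0.2]
opening: 0.4
grasp_force: 0.0
```

{"op": "step_arm", "data": {
  "steps": [
    [[1,0.15,-0.1,0,0],[1,0.3,-0.2,0,0],[1,0.45,-0.3,0,0],[1,0.55,-0.35,0,0],[1,0.6,-0.4,0,0]]
  ]
}}

```text
time: 23.2
tcp_pos: [459.3, 377.3, 239.5]
tcp_rot: [3.141, -0.002, 1.482]
wrist_force: [-0.3, -0.1, -0.4]
opening: 1.1
grasp_force: 0.0
```

```bash
cat > meas.py <<'E'
from h import *
t,dt=optics.get_image("top");cv2.imwrite("pics/t7.png",t)
rel=inv(cloud("top",dt).reshape(-1,3)).reshape(480,640,3);th=1.15;x,z=rel[...,0],rel[...,2]-50
D=np.stack([x*np.cos(th)+z*np.sin(th),rel[...,1],-x*np.sin(th)+z*np.cos(th)],-1)
sel=(D[...,2]>60)&(D[...,2]<140)&(abs(D[...,1])<170)
for nm,lo,hi in(("tail top",90,115),("head",63,80)):
    s=sel&(D[...,0]>lo)&(D[...,0]<hi);k,l,st,c=cv2.connectedComponentsWithStats(s.astype(np.uint8))
    for i in range(1,k):
        if st[i,4]>12:q=D[l==i];print(nm,st[i,4],np.round(np.percentile(q,[2,50,98],axis=0),1).tolist())
# profile of max x (inward) in door frame along y near z=100..115
for y in range(-92,124,4):
    s=sel&(abs(D[...,1]-y)<2.2)&(abs(D[...,2]-100)<16)
    if s.sum()>2:
        q=D[s];print(y,round(float(np.percentile(q[:,0],95)),1),end="; ")
print()
q=D[sel&(abs(D[...,0]-64)<6)&(abs(D[...,2]-100)<15)]
E
python3 meas.py
```

```text
tail top 137 [[91.1, 89.0, 79.1], [98.0, 97.3, 104.2], [103.0, 106.5, 123.3]]
head 86 [[63.2, 73.3, 92.3], [67.4, 87.3, 110.0], [78.7, 106.5, 124.2]]
head 361 [[63.1, -62.4, 90.0], [65.9, -2.8, 102.9], [71.1, 60.9, 114.5]]
head 176 [[63.5, -106.7, 80.7], [70.0, -94.6, 102.9], [76.2, -74.3, 123.4]]
-92 73.5; -88 68.3; -84 65.9; -80 68.0; -76 67.0; -72 58.3; -68 59.5; -64 66.6; -60 67.0; -56 67.1; -52 68.2; -48 67.3; -44 67.3; -40 67.8; -36 67.6; -32 66.5; -28 69.5; -24 66.6; -20 67.1; -16 68.3; -12 69.6; -8 66.9; -4 68.3; 0 68.3; 4 68.6; 8 67.2; 12 66.8; 16 67.3; 20 67.3; 24 67.1; 28 68.2; 32 68.5; 36 67.9; 40 67.1; 44 67.4; 48 67.1; 52 67.9; 56 65.6; 60 68.8; 64 66.8; 68 58.9; 72 66.0; 76 68.3; 80 68.2; 84 68.5; 88 95.5; 92 100.9; 96 101.9; 100 101.3; 104 102.6; 108 97.2; 112 7.1; 116 6.9; 120 7.4;
```

Measured: tail block centre y'=97.6 → slide 0.044, roller body from −65 to +65, axis at x≈49. The roller is fully clamped, so next is the bar.

Run:
```python
from h import *
goM(-191.7,0,210);o=bot.get_obs();print(o["tcp_pos"],inv([461.4,32.3,91.6]))
```

```text
shift mm [-346.9   33.3   61.1] frac [-1.1563  0.1111  0.2036] turn frac 0.0021 |d| 354.0
[456.81119549 379.06604907 239.52392447] [-190.97504695    1.62217182   91.6       ]
```

{"op": "step_arm", "data": {
  "steps": [
    [[0.15,-0.1,0.01,0.0,0],[0.15,-0.23,0.02,0,0],[0.15,-0.37,0.04,0,0],[0.15,-0.51,0.05,0.02,0],[0.15,-0.65,0.06,0.04,0]]
  ]
}}

```text
time: 23.75
tcp_pos: [461.8, 173.8, 227.0]
tcp_rot: [3.14, 0.002, 1.476]
wrist_force: [0.7, 0.0, -1.1]
opening: 37.5
grasp_force: 0.0
```

Run:
```python
from h import *
goM(-191.7,0,200)
```

```text
shift mm [-142.4   12.2   59.8] frac [-0.4746  0.0405  0.1995] turn frac 0.0005 |d| 155.0
```

{"op": "step_arm", "data": {
  "steps": [
    [[0.15,-0.14,0.01,0.05,0],[0.15,-0.28,0.025,0.1,0],[0.15,-0.42,0.04,0.15,0],[0.15,-0.47,0.04,0.2,0],[0.15,-0.47,0.04,0.2,0]]
  ]
}}

```text
time: 24.25
tcp_pos: [458.3, 31.1, 165.5]
tcp_rot: [-3.138, 0.004, 1.471]
wrist_force: [-0.0, -0.3, 0.3]
opening: 39.7
grasp_force: 0.0
```

Run:
```python
from h import *
goM(-191.7,0,120)
```

```text
shift mm [ 0.2  2.5 78. ] frac [0.0007 0.0082 0.2601] turn frac -0.0003 |d| 78.0
```

{"op": "step_arm", "data": {
  "steps": [
    [[0.15,0,0.008,0.07,0],[0.15,0,0.008,0.15,0],[0.15,0,0.008,0.21,0],[0.15,0,0.008,0.25,0],[0.15,0,0.008,0.258,0]]
  ]
}}

```text
time: 24.75
tcp_pos: [462.3, 36.6, 89.0]
tcp_rot: [-3.141, 0.0, 1.48]
wrist_force: [-0.7, -0.6, -0.4]
opening: 39.8
grasp_force: 0.0
```

{"op": "step_arm", "data": {
  "squeeze": 35,
  "steps": [
    [[1,0,0,0,0],[1,0,0,0,0],[1,0,0,0,0],[1,0,0,0,0],[1,0,0,0,0]]
  ]
}}

```text
time: 25.25
tcp_pos: [461.6, 36.0, 89.8]
tcp_rot: [-3.141, 0.0, 1.478]
wrist_force: [-2.7, 0.0, 7.0]
opening: 11.1
grasp_force: 35.0
```

Run:
```python
from h import *
o=bot.get_obs();p=inv(o["tcp_pos"]);print(p,o["opening"],o["wrist_force"])
ths=np.linspace(1.15,0,33)
for i in range(0,31,5):
    a=ths[i];print(round(a,3),[(round(-.7*(np.sin(t)-np.sin(a)),4),round(-.7*(np.cos(t)-np.cos(a)),4)) for t in ths[i+1:i+6]])
```

```text
[-191.13768021    5.34719242   89.79734244] 11.133194180313062 [-2.66866906  0.04502382  7.04071554]
1.15 [(np.float64(0.0107), np.float64(-0.0228)), (np.float64(0.0222), np.float64(-0.0451)), (np.float64(0.0345), np.float64(-0.0671)), (np.float64(0.0476), np.float64(-0.0886)), (np.float64(0.0614), np.float64(-0.1096))]
0.97 [(np.float64(0.0146), np.float64(-0.0205)), (np.float64(0.0299), np.float64(-0.0405)), (np.float64(0.0459), np.float64(-0.0598)), (np.float64(0.0626), np.float64(-0.0787)), (np.float64(0.08), np.float64(-0.0969))]
0.791 [(np.float64(0.018), np.float64(-0.0176)), (np.float64(0.0366), np.float64(-0.0345)), (np.float64(0.0559), np.float64(-0.0507)), (np.float64(0.0757), np.float64(-0.0662)), (np.float64(0.096), np.float64(-0.081))]
0.611 [(np.float64(0.0209), np.float64(-0.0141)), (np.float64(0.0422), np.float64(-0.0274)), (np.float64(0.064), np.float64(-0.0399)), (np.float64(0.0863), np.float64(-0.0516)), (np.float64(0.1089), np.float64(-0.0625))]
0.431 [(np.float64(0.023), np.float64(-0.0101)), (np.float64(0.0464), np.float64(-0.0194)), (np.float64(0.0701), np.float64(-0.0278)), (np.float64(0.0941), np.float64(-0.0354)), (np.float64(0.1184), np.float64(-0.0421))]
0.252 [(np.float64(0.0245), np.float64(-0.0058)), (np.float64(0.0491), np.float64(-0.0108)), (np.float64(0.074), np.float64(-0.0148)), (np.float64(0.0989), np.float64(-0.018)), (np.float64(0.124), np.float64(-0.0202))]
0.072 [(np.float64(0.0251), np.float64(-0.0014)), (np.float64(0.0503), np.float64(-0.0018))]
```

{"op": "step_arm", "data": {
  "steps": [
    [[1,0,0.0107,-0.0228,0],[1,0,0.0222,-0.0451,0],[1,0,0.0345,-0.0671,0],[1,0,0.0476,-0.0886,0],[1,0,0.0614,-0.1096,0]]
  ]
}}

```text
time: 25.75
tcp_pos: [479.0, 34.2, 122.3]
tcp_rot: [-3.138, 0.001, 1.478]
wrist_force: [-5.4, 1.9, -3.5]
opening: 10.9
grasp_force: 35.0
```

Run:
```python
from h import *
o=bot.get_obs();p=inv(o["tcp_pos"]);print(p,o["opening"],o["wrist_force"],"th from x",np.arcsin(-p[0]/210),"z-exp", p[2]-(50+210*np.cos(np.arcsin(-p[0]/210))))
```

```text
[-173.63664173    5.26216588  122.3489793 ] 10.89031445931376 [-5.37568985  1.91502811 -3.45716804] th from x 0.9734678992988677 z-exp -45.762479285374184
```

{"op": "step_arm", "data": {
  "steps": [
    [[1,0,0.0146,-0.0205,0],[1,0,0.0299,-0.0405,0],[1,0,0.0459,-0.0598,0],[1,0,0.0626,-0.0787,0],[1,0,0.08,-0.0969,0]]
  ]
}}

```text
time: 26.25
tcp_pos: [501.6, 32.0, 151.4]
tcp_rot: [-3.136, 0.001, 1.478]
wrist_force: [-8.1, 2.6, -1.1]
opening: 11.0
grasp_force: 35.0
```

{"op": "step_arm", "data": {
  "steps": [
    [[1,0,0.018,-0.0176,0],[1,0,0.0366,-0.0345,0],[1,0,0.0559,-0.0507,0],[1,0,0.0757,-0.0662,0],[1,0,0.096,-0.081,0]]
  ]
}}

```text
time: 26.75
tcp_pos: [528.7, 29.3, 176.3]
tcp_rot: [-3.133, 0.002, 1.478]
wrist_force: [-11.9, 1.7, 7.3]
opening: 11.0
grasp_force: 35.0
```

{"op": "step_arm", "data": {
  "steps": [
    [[1,0,0.0209,-0.0141,0],[1,0,0.0422,-0.0274,0],[1,0,0.064,-0.0399,0],[1,0,0.0863,-0.0516,0],[1,0,0.1089,-0.0625,0]]
  ]
}}

```text
time: 27.25
tcp_pos: [562.7, 25.9, 196.5]
tcp_rot: [-3.136, 0.002, 1.478]
wrist_force: [-10.9, -0.1, 12.3]
opening: 11.1
grasp_force: 35.0
```

Run:
```python
from h import *
o=bot.get_obs();p=inv(o["tcp_pos"]);print(p,o["opening"],o["wrist_force"],"th from x",np.arcsin(-p[0]/210),"z-exp", p[2]-(50+210*np.cos(np.arcsin(-p[0]/210))))
```

```text
[-89.5302799    5.13176372 196.49509114] 11.141394069050069 [-10.93068824  -0.12085772  12.34680126] th from x 0.4404368511221992 z-exp -43.46366486046415
```

{"op": "step_arm", "data": {
  "steps": [
    [[1,0,0.023,-0.012,0],[1,0,0.0464,-0.023,0],[1,0,0.0701,-0.033,0],[1,0,0.0941,-0.041,0],[1,0,0.1184,-0.048,0]]
  ]
}}

```text
time: 27.75
tcp_pos: [600.8, 21.9, 210.8]
tcp_rot: [-3.141, 0.002, 1.477]
wrist_force: [-5.1, -0.0, 4.7]
opening: 10.6
grasp_force: 35.0
```

{"op": "step_arm", "data": {
  "steps": [
    [[1,0,0.024,-0.006,0],[1,0,0.048,-0.011,0],[1,0,0.072,-0.015,0],[1,0,0.095,-0.018,0],[1,0,0.118,-0.02,0]]
  ]
}}

```text
time: 28.25
tcp_pos: [637.4, 18.3, 215.9]
tcp_rot: [3.14, 0.001, 1.477]
wrist_force: [-4.0, -3.0, 4.1]
opening: 11.0
grasp_force: 35.0
```

Run:
```python
from h import *
o=bot.get_obs();p=inv(o["tcp_pos"]);print(p,o["opening"],o["wrist_force"],"th from x",np.arcsin(-p[0]/210),"z-exp", p[2]-(50+210*np.cos(np.arcsin(-p[0]/210))))
```

```text
[-14.45291741   4.90784286 215.94759014] 10.994667602266073 [-3.97014752 -2.99166917  4.10543152] th from x 0.06887786457722567 z-exp -43.5544699368873
```

{"op": "step_arm", "data": {
  "steps": [
    [[1,0,0.01,-0.001,0],[1,0,0.02,-0.0015,0],[1,0,0.03,-0.002,0],[1,0,0.04,-0.002,0],[1,0,0.048,-0.002,0]]
  ]
}}

```text
time: 28.75
tcp_pos: [651.9, 16.9, 216.0]
tcp_rot: [3.139, 0.001, 1.477]
wrist_force: [-2.2, -3.1, 5.7]
opening: 10.4
grasp_force: 35.0
```

{"op": "step_arm", "data": {
  "steps": [
    [[1,0,0.005,0,0],[1,0,0.01,0,0],[1,0,0.015,0,0],[1,0,0.015,0,0],[1,0,0.015,0,0]]
  ]
}}

```text
time: 29.25
tcp_pos: [652.2, 16.8, 216.0]
tcp_rot: [-3.136, 0.003, 1.478]
wrist_force: [-11.3, -3.6, 11.1]
opening: 11.4
grasp_force: 35.0
```

Run:
```python
from h import *
o=bot.get_obs();p=inv(o["tcp_pos"]);print(p,o["opening"],o["wrist_force"])
```

```text
[  0.43714814   4.88128672 216.01983255] 11.364076636788592 [-11.26873147  -3.56923035  11.13931168]
```

{"op": "step_arm", "data": {
  "steps": [
    [[0.3,0,0,0,0],[0.3,0,0,0,0],[0.3,0,0,0,0],[0.3,0,-0.005,0,0],[0.3,0,-0.01,0,0]]
  ]
}}

```text
time: 29.75
tcp_pos: [652.5, 18.7, 215.1]
tcp_rot: [3.141, -0.001, 1.478]
wrist_force: [-0.3, -0.4, -0.0]
opening: 32.5
grasp_force: 0.0
```

{"op": "step_arm", "data": {
  "steps": [
    [[0.3,0,0,-0.05,0],[0.3,0,0,-0.15,0],[0.3,0,0,-0.28,0],[0.3,-0.1,-0.05,-0.35,0],[0.3,-0.25,-0.1,-0.35,0]]
  ]
}}

```text
time: 30.25
tcp_pos: [617.6, -50.0, 324.0]
tcp_rot: [3.134, -0.003, 1.485]
wrist_force: [0.2, -0.2, -0.6]
opening: 32.6
grasp_force: 0.0
```

{"op": "step_arm", "data": {
  "steps": [
    [[0.3,-0.15,-0.05,0,0],[0.3,-0.3,-0.1,0,0],[0.3,-0.45,-0.15,0,0],[0.3,-0.6,-0.2,0,0],[0.3,-0.75,-0.25,0,0]]
  ]
}}

```text
time: 30.75
tcp_pos: [519.0, -272.3, 320.5]
tcp_rot: [3.141, 0.0, 1.478]
wrist_force: [0.1, 0.2, -0.6]
opening: 32.8
grasp_force: 0.0
```

Run:
```python
from h import *
o=bot.get_obs();print(o["tcp_pos"],o["wrist_force"],o["time"])
t,dt=optics.get_image("top");p,d=optics.get_image("side")
rel=inv(cloud("top",dt).reshape(-1,3)).reshape(480,640,3)
b=(t.max(2)<50)&(abs(rel[...,0])<60)&(abs(rel[...,1])<62)&(rel[...,2]>225)&(rel[...,2]<290)
print("bar top",b.sum(),np.round(np.percentile(rel[b],[5,50,95],axis=0),1).tolist() if b.any() else "")
C=inv(cloud("side",d).reshape(-1,3)).reshape(480,640,3)
m=(abs(C[...,0])<40)&(abs(C[...,1])<150)&(C[...,2]>70)&(C[...,2]<195);q=C[m]
f=q[q[:,0]<15];c=np.polyfit(f[:,2],f[:,0],1);f=f[abs(f[:,0]-np.polyval(c,f[:,2]))<4];c=np.polyfit(f[:,2],f[:,0],1);print("door face x vs z",len(f),c,np.median(f[:,0]))
b=(abs(C[...,0])<40)&(abs(C[...,1])<62)&(C[...,2]>240)&(C[...,2]<275);print("bar side",np.round(np.percentile(C[b],[5,50,95],axis=0),1).tolist())
# bystanders: picture change vs start
for n,im in(("side",p),("top",t)):
    r=cv2.imread(f"pics/{n}0.png")
    for nm,P in dict(bottle=[599,353,80],bin=[606,-341,30],wrench=[433,35,3],short=[400,-363,18]).items():
        u,v=proj(n,P)[0].astype(int);a=np.abs(im[v-14:v+14,u-14:u+14].astype(int)-r[v-14:v+14,u-14:u+14]).mean();print(n,nm,round(a,1),end=" ")
print()
```

```text
[ 519.04035957 -272.26608515  320.4970963 ] [ 0.1274208   0.20372796 -0.63925073] 30.75
bar top 282 [[-6.7, -57.8, 242.9], [-3.4, 0.0, 263.5], [1.8, 59.2, 268.0]]
door face x vs z 2308 [ 2.54488272e-03 -3.59208213e+00] -3.254950208399588
bar side [[-8.0, -57.7, 245.4], [-4.1, -2.5, 262.6], [1.8, 56.9, 266.7]]
side bottle 3.5 side bin 3.4 side wrench 3.5 side short 8.8 top bottle 9.6 top bin 7.0 top wrench 10.7 top short 8.7
```

```bash
python3 -c "
from bench import order;print(order.hand_in())"
```

```text
the job is handed in; nothing more can be done
None
```

The job is handed in. The door is shut with the long roller clamped in both cups; I measured the clamp just before shutting, but the roof hides it once the door is closed. The bottle, bin, wrench and short roller were not touched, and the arm stands clear.

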